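# Clamp the stud plate and offer up the bearing block

### The arm

A 6-joint arm with a two-finger parallel gripper is mounted at the origin on the work surface. World frame = base frame: x ahead of the robot, y to its left, z up, the work surface at z = 0. Lengths are in m, angles in degrees, forces in N, time in s.
With the tool pointing down it reaches from about 0.35 to 0.975 m from the base axis. Payload 17.4 kg.
Tool frame: the origin (TCP) lies at the very end of the fingers, on their centre line; the grasp point (between the pads) lies 19 mm behind it (r.grasp_offset is the distance from the TCP to the grasp point, in m); z points along the fingers, y is the line along which they close (so a half turn about z gives the same grasp; the last joint's range is limited). The gripper opens to 85 mm and grips with 20 to 120 N. Pads are 22 mm wide; open, the fingers measure 114 mm over their backs; the gripper's body (76 mm by 85 mm) begins 54 mm behind the grasp point. The pads swing forward as they close: fully open they stand 13 mm farther back than shut.
Start: joints at [-73.213, 6.646, 82.598, -0, 90.757, -2.166], TCP at [0.219, -0.638, 0.231] pointing down, gripper open.
Joint ranges: [-162.19, 162.19], [-47.58, 125.68], [4.15, 143.07], [-65.23, 245.23], [0.69, 171.88], [-170.13, 170.13]. Speed limits (degrees/s): [108.29, 108.29, 127.2, 180, 180, 180].

### API

Orientations are given as a 3x3 rotation matrix whose columns are the frame's x, y, z axes.
In Python, from workcell import telemetry, eyes, ticket, r gives the robot as it stands.
- The arm moves only by the tool step_arm, never from a script. Its argument "series" is a list of rows, each an object with "turn": the turn, a rotation vector about the tool's x, y, z scaled (see below), a list of three; "xyz": the shift along the tool's x, y, z scaled (see below), a list of three; "grip": the closure, from -1 (fully open) to 1 (shut). In form: [{"turn": [rx, ry, rz], "xyz": [dx, dy, dz], "grip": grip}, ...]. A call has 1 to 8 rows; each row shifts and turns the commanded pose from where the row before left it, along the tool's axes as they then stand; what a row does not reach is not made up. The controller multiplies each number of a shift by 0.04 m and each number of a turn by 0.15 rad. A row lasts 1/10 s, in which the tool goes at most 50 mm and 8.59 degrees, less where a joint would pass 70% of its speed; a pose out of reach is approached as far as the arm can. A call with a number of a shift or a turn outside -1 to 1 is refused whole. A call with a gripper value outside its range is refused whole. The fingers move at their own pace and stop on an object; the grip force is fixed at half the most. Time passes only in rows, so rows that do not move let the fingers close. It gives the time, the measured TCP pose, the force, the opening and the grip force at its end, in the units of the state.
- telemetry.observe(): the state, without advancing time (a new reading comes with each control period).
- eyes.read_camera(name): name is "side" or "top"; returns the picture (480x640x3 uint8, blue, green, red); there is no depth.
- eyes.camera_params(name): a dict with "camera_matrix" (3x3 intrinsics, pixels), "dist_coeffs" ([k1, k2, p1, p2, k3] as OpenCV has them; the pictures are not rectified), "R" (3x3) and "t" (3): a world point X has camera coordinates R X + t. Camera axes: x right, y down, z forward; pixel columns grow to the right and rows downward; lengths in m; the calibration is good to about 2 mm. A picture is of the moment at which its call begins. camera_params takes no time and is no camera call.
- ticket.sign_off(): hands the job in; it is judged then, once.
The state is a dict: "time_s": time; "joint_positions": joint angles; "dq": joint speeds; "joint_efforts": joint torques, N m; "ee_pos": TCP position; "ee_rot": TCP orientation; "wrist_force": force on the tool from outside, world axes, zero at the start; "ft_torque": the same for the moment, N m; "width": opening from 0.0 (shut) to 1.0 (fully open); "gripper_force": force on a finger pad.
Only numpy, scipy, OpenCV 4.12 (cv2) and the standard library are available. Lean on these libraries where they do the work, as an engineer would, in place of code of your own. Each camera call takes 0.05 s, during which the arm holds its last target. There are 200 camera calls.

### The job

Swing the toggle clamp over onto the stud plate so that it snaps shut and holds the plate down. Then pick up the taller of the two grey bearing blocks, lift it over the white pipe frame without bumping the frame, and hold it level just above the plate's two studs, its two holes in line with them and its underside about 10 mm above their tips, not touching studs or plate. Finish while still holding it there, motionless, so that I can put thread locker on the studs, and leave everything else where it lies.

Things in the scene. Friction and masses are not known exactly. Their poses are not given: they have to be found in the camera images.
- block: Bearing block to carry: grey plastic, loose, about 140 g, the taller of two. Base 90 (x) x 32 x 12 mm with a 15 mm through hole near each end; in the middle a hump 34 (x) x 30 (y) mm rising to 60 mm above the underside, a round steel bearing in its two y faces. Origin: centre of the underside, z up. Grip the hump across its 30 mm (y).
- hole_a (a point): Centre of the block's hole at +x, at the underside (30 mm from the block's origin).
- hole_b (a point): Centre of the block's hole at -x, at the underside (30 mm from the block's origin). The block may be turned either way round over the studs.
- nest: Clamp nest, fixed: plywood board 150 (x) x 220 (y) x 12 mm, low steel fences (top 18 mm above the table) round the stud plate, a toggle clamp at the +y end. Origin: on the table; the board runs from y = -105 to +115 mm; z up.
- plate: Loose aluminium plate 70 (x) x 120 (y) x 8 mm, 0.3 kg, lying in the nest between the fences (about 2 mm of play), its top 20 mm above the table, with two upright steel studs 8 mm thick and 22 mm tall on its middle line along y. Origin: centre of its underside; axes as the nest's.
- stud_a (a point): Centre of the tip of the stud nearer the clamp, 42 mm above the table.
- stud_b (a point): Centre of the tip of the other stud, 60 mm from stud_a.
- clamp (a joint): Angle of the toggle clamp, rad: 0 = shut, pad pressing on the plate (rests within 0.03 of 0); about 1.7 = open, arm upright, leaning slightly back. A spring throws it to either end; dead centre at 0.85. Pushing the arm's end over takes up to about 12 N; past dead centre it swings shut by itself in under a second and presses with about 5 N.
- clamp_hinge (a point): Middle of the clamp's hinge pin, 40 mm above the table, at y = +85 mm of the nest; the pin lies along the nest's x. The handle (rubber grip 20 mm thick) reaches 91 mm from the hinge: clamp open, it lies level towards the nest's +y, its top 50 mm above the table at most; clamp shut, it stands up to 131 mm above the table.
- clamp_tip (a point): Outer end of the clamp arm, middle of its upper face (away from the pad). The arm is a steel bar 20 mm wide (x), 8 mm thick, ending 74 mm from the hinge. Shut, it points to the nest's -y, its top 48 mm above the table, the 16 mm pad under it 64 mm from the hinge. Open, it stands to about 115 mm above the table, its upper face towards +y, free to be pushed towards -y from over the handle.
- rail (a point): Middle of the top of the white pipe frame, 139 mm above the table; the point's x runs along the pipe. The frame is fixed: two pipes 33 mm thick, one above the other, joined by uprights 340 mm apart (fittings 41 mm thick, 143 mm high, feet 68 mm across). It stands between the bearing blocks and the nest.
- low_block: The other grey bearing block, shorter and lower (78 x 32 x 36 mm): not used, leave it. Origin: centre of the underside.
- wheel: Loose grey spoked roller wheel lying flat, 76 mm across, 24 mm high: leave it.
- screwdriver: Loose screwdriver lying on the table: leave it.
- tape: Loose roll of paper tape lying flat, 100 mm across, 24 mm high: leave it.
- bottle: Small white bottle with a red cap, 44 mm thick, 110 mm tall: leave it.
- wrench: Loose wrench lying on the table: leave it.
- tube: Loose piece of aluminium tube, 160 x 50 x 25 mm, lying on the table: leave it.
- frame: The white pipe frame; origin on the table under the rail's middle, x along the pipes.
Not all that is in view belongs to the job. What is shaped like the block but green or yellow is not meant. Leave any blue look-alike of the plate alone.

How it is judged:
By the outcome, as a careful person would: the job done as asked, in the order asked, and still so for the second after the job is handed in, while the arm keeps its last pose, push and grip.
It also fails if it takes over 70 s, if anything falls off the work surface, if the arm or the gripper's body presses on something with over 40 N, if the wrist force passes 120 N, or if a joint passes its speed limit or range.

## Working session

There is one attempt and no reset: what is moved stays moved. The work goes in short steps, Python scripts to look and compute and a tool call to move; the robot and the scene stay as the last step left them, time stands still between calls to the robot, and variables do not carry over. Pictures are saved under pics/ and viewed, at most 10 in all, crops included, and the job is handed in when it is done.

Besides the shell and the picture viewer there is one more tool, called after "Emit:" as a command line: name --argument value ..., lists and objects as JSON in quotes. step_arm: Moves the arm, as the interface text tells. Shifts and turns lie within -1 to 1; 1 stands for 0.04 m of shift or 0.15 rad of turn. Its arguments: {"type":"object","properties":{"series":{"type":"array","items":{"type":"object","properties":{"turn":{"type":"array","items":{"type":"number"}},"xyz":{"type":"array","items":{"type":"number"}},"grip":{"type":"number"}}}}},"required":["series"]}

```bash
mkdir -p pics; python3 - <<'E'
from workcell import telemetry, eyes, ticket, r
import cv2,numpy as np
for n in("top","side"):
    cv2.imwrite(f"pics/{n}0.png",eyes.read_camera(n))
    p=eyes.camera_params(n);print(n,p)
s=telemetry.observe();print(s["ee_pos"],s["ee_rot"],s["width"],s["wrist_force"],r.grasp_offset,s["time_s"])
E
```

```text
top {'camera_matrix': array([[495.89091085,   0.        , 325.04645962],
       [  0.        , 495.89091085, 236.73424249],
       [  0.        ,   0.        ,   1.        ]]), 'dist_coeffs': array([-0.03049374,  0.        ,  0.        ,  0.        ,  0.        ]), 'R': array([[ 0.02202903, -0.99972184, -0.00842416],
       [-0.98395157, -0.02018759, -0.17729008],
       [ 0.1770707 ,  0.0121945 , -0.98412259]]), 't': array([-0.06111131,  0.55282202,  1.23990868])}
side {'camera_matrix': array([[616.2737855 ,   0.        , 317.74929659],
       [  0.        , 616.2737855 , 237.35096015],
       [  0.        ,   0.        ,   1.        ]]), 'dist_coeffs': array([-0.14661195,  0.        ,  0.        ,  0.        ,  0.        ]), 'R': array([[ 9.98160604e-01, -6.06251427e-02,  1.83129980e-05],
       [-3.37639448e-02, -5.56156158e-01, -8.30391669e-01],
       [ 5.03527983e-02,  8.28863632e-01, -5.57180111e-01]]), 't': array([-0.57447134,  0.08379979,  1.61766192])}
[ 0.21914908 -0.63824015  0.23060673] [[ 9.45793893e-01  3.24767291e-01 -3.44426572e-04]
 [ 3.24767474e-01 -9.45793302e-01  1.05773048e-03]
 [ 1.77599191e-05 -1.11225358e-03 -9.99999381e-01]] 1.0015643904456966 [ 0.16390491 -0.227524    0.1152527 ] 0.0187 0.1
```

View pics/top0.png

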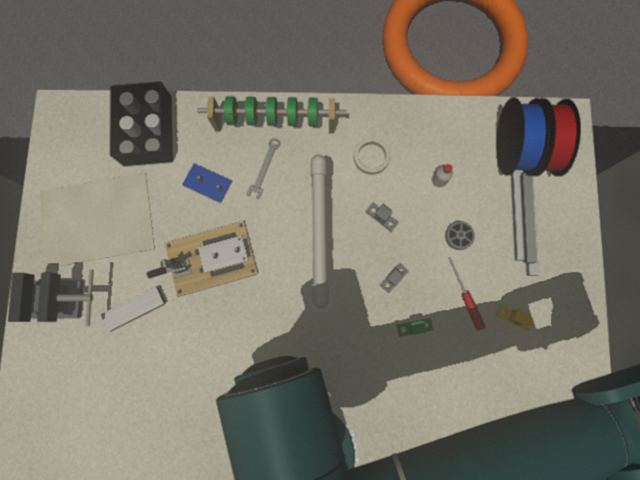

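View pics/side0.png

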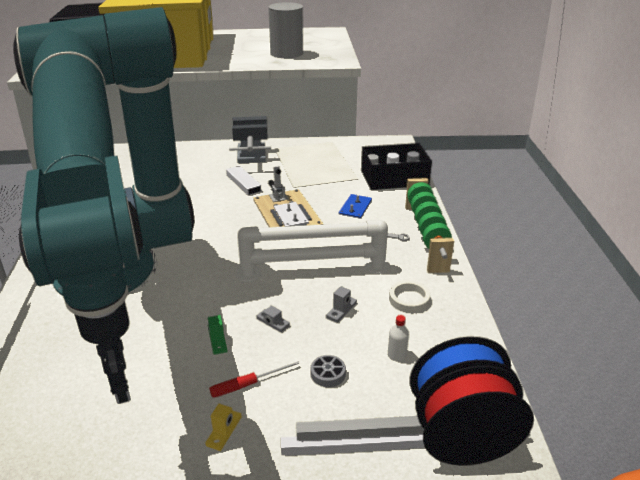

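The top view shows these look-alikes:
- **Block-like:** grey (381,215), which is the taller one in the side view at (342,303). The others are low grey (394,277), green (414,326) and yellow (515,316).
- **Plate-like:** aluminium in the nest (222,253), and blue (207,183).

I choose grey (381,215) and the nest plate. The open clamp is at about (178,264), with its handle at about (155,272). Next is a close crop to check this.

```bash
python3 - <<'E'
import cv2,numpy as np
t=cv2.imread("pics/top0.png");s=cv2.imread("pics/side0.png")
def c(im,x,y,w,h,f=None):return cv2.resize(im[y:y+h,x:x+w],(400,300),interpolation=cv2.INTER_CUBIC)
# 400x300 each: scale 3.333 / 5 
m=np.vstack([np.hstack([c(t,140,210,120,90),c(t,355,195,80,60)]),np.hstack([c(s,240,160,100,75),c(s,300,270,80,60)])])
cv2.imwrite("pics/m1.png",m)
E
```

```text
(no output)
```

View pics/m1.png

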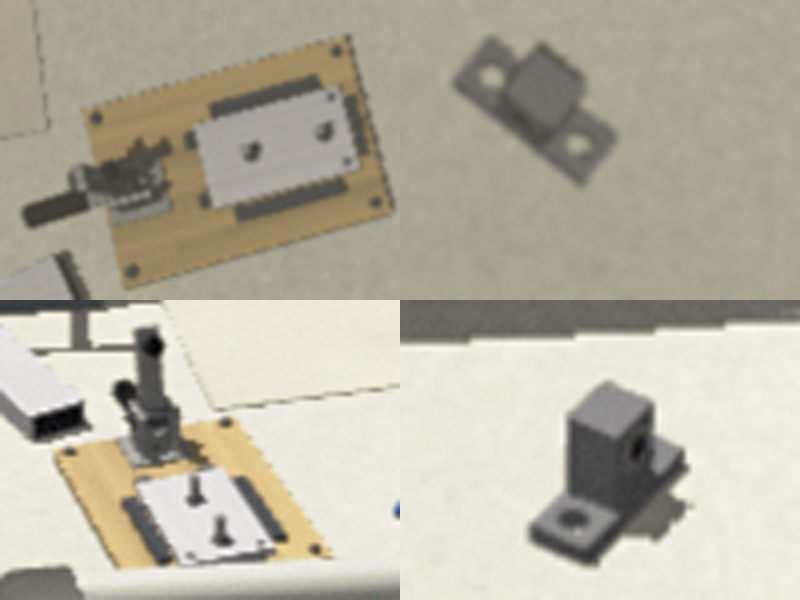

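The crops confirm the tall grey block: hump with a steel bearing, two holes. They also show the nest with the aluminium plate, its two studs and the upright clamp arm. Next I fit the poses.

```bash
cat > h.py <<'E'
import cv2,numpy as np
from scipy.optimize import least_squares
from workcell import telemetry, eyes, ticket, r
P={n:eyes.camera_params(n) for n in("top","side")}
def proj(n,X):
    p=P[n];return cv2.projectPoints(np.atleast_2d(np.float64(X)),cv2.Rodrigues(p["R"])[0],p["t"],p["camera_matrix"],p["dist_coeffs"])[0][:,0]
def ray(n,uv,z):
    p=P[n];d=cv2.undistortPoints(np.float64([[uv]]),p["camera_matrix"],p["dist_coeffs"])[0,0]
    o=-p["R"].T@p["t"];v=p["R"].T@np.r_[d,1];return o+v*(z-o[2])/v[2]
def place(q,m):
    c,s=np.cos(q[2]),np.sin(q[2]);return np.float64(m)@np.array([[c,-s,0],[s,c,0],[0,0,1]]).T+[q[0],q[1],0]
def fit(obs,q0):  # obs: list of (cam,uv,modelpoint m)
    f=lambda q:np.concatenate([proj(n,place(q,[m]))[0]-uv for n,uv,m in obs])
    s=least_squares(f,q0,loss="soft_l1");return s.x,np.round(f(s.x).reshape(-1,2),1)
E
python3 - <<'E'
from h import *
T,S="top","side"
o=[(T,(164.9,242.4)),(T,(245,220.8)),(T,(257.9,273.6)),(T,(177.2,296.4))]
w=[ray(T,u,.012) for _,u in o];print(np.round(w,3),[round(float(np.linalg.norm(w[i]-w[i-1])),3) for i in range(4)])
b=[(T,(365.4,211),.012),(T,(373.4,202.6),.012),(T,(399,222),.012),(T,(391.6,232.4),.012),
(T,(383.6,203.4),.06),(T,(392,210.6),.06),(T,(385,220),.06),(T,(375.6,213.4),.06),
(S,(341.4,286.2),.06),(S,(351,290.6),.06),(S,(333.4,292.4),.06),(S,(325.6,316),.0),(S,(339.4,321.6),0),(S,(357.2,302),.012)]
for n,u,z in b: print(n,u,z,np.round(ray(n,u,z),3))
print("rail",ray(T,(319,163),.139),ray(T,(321,300),.139),"side",ray(S,(248,230),.139),ray(S,(376,225),.139))
print("studs",ray(S,(288.25,204.5),.042),ray(S,(294.75,214.25),.042),ray(T,(140+251/3.333,210+147/3.333),.035),ray(T,(140+325/3.333,210+130/3.333),.035))
E
```

```text
[[0.536 0.381 0.012]
 [0.6   0.168 0.012]
 [0.458 0.127 0.012]
 [0.393 0.337 0.012]] [0.15, 0.222, 0.148, 0.22]
top (365.4, 211) 0.012 [ 0.633 -0.156  0.012]
top (373.4, 202.6) 0.012 [ 0.657 -0.178  0.012]
top (399, 222) 0.012 [ 0.605 -0.247  0.012]
top (391.6, 232.4) 0.012 [ 0.576 -0.227  0.012]
top (383.6, 203.4) 0.06 [ 0.643 -0.2    0.06 ]
top (392, 210.6) 0.06 [ 0.625 -0.222  0.06 ]
top (385, 220) 0.06 [ 0.599 -0.204  0.06 ]
top (375.6, 213.4) 0.06 [ 0.616 -0.179  0.06 ]
side (341.4, 286.2) 0.06 [ 0.621 -0.185  0.06 ]
side (351, 290.6) 0.06 [ 0.642 -0.203  0.06 ]
side (333.4, 292.4) 0.06 [ 0.6   -0.207  0.06 ]
side (325.6, 316) 0.0 [ 0.581 -0.221  0.   ]
side (339.4, 321.6) 0 [ 0.612 -0.243  0.   ]
side (357.2, 302) 0.012 [ 0.66  -0.189  0.012]
rail [ 0.72356426 -0.03133338  0.139     ] [ 0.38580647 -0.04423641  0.139     ] side [ 0.39988548 -0.04847383  0.139     ] [ 0.7187461  -0.04495769  0.139     ]
studs [0.50264862 0.23117867 0.042     ] [0.52013486 0.17545906 0.042     ] [0.50439437 0.23738324 0.035     ] [0.51913396 0.17970986 0.035     ]
```

```bash
python3 - <<'E'
from h import *
T,S="top","side"
H=lambda a,b:(a*.017,b*.015,.06)
B=lambda a,b,z=.012:(a*.045,b*.016,z)
b=[(T,(365.4,211),B(1,1)),(T,(373.4,202.6),B(1,-1)),(T,(399,222),B(-1,-1)),(T,(391.6,232.4),B(-1,1)),
(T,(383.6,203.4),H(1,-1)),(T,(392,210.6),H(-1,-1)),(T,(385,220),H(-1,1)),(T,(375.6,213.4),H(1,1)),
(S,(341.4,286.2),H(1,1)),(S,(351,290.6),H(1,-1)),(S,(333.4,292.4),H(-1,1)),(S,(325.6,316),B(-1,1,0)),(S,(339.4,321.6),B(-1,-1,0)),(S,(357.2,302),B(1,-1))]
q,e=fit(b,[.618,-.202,.9]);print("block",q,np.degrees(q[2]));print(e.tolist())
N=lambda a,y:(a*.075,y,.012)
n=[(T,(164.9,242.4),N(1,.115)),(T,(245,220.8),N(1,-.105)),(T,(257.9,273.6),N(-1,-.105)),(T,(177.2,296.4),N(-1,.115)),(S,(253.25,198.75),N(-1,.115)),(S,(298,188.75),N(1,.115))]
q,e=fit(n,[.5,.25,.29]);print("nest",q,np.degrees(q[2]));print(e.tolist())
# nest-frame position of studs, in top picture and side
c,s=np.cos(q[2]),np.sin(q[2]);R=np.array([[c,s],[-s,c]])
for cam,uv,z in [(S,(288.25,204.5),.042),(S,(294.75,214.25),.042)]+[(T,(140+x/3.333,210+y/3.333),.02) for x,y in[(192,125),(338,86),(360,167),(212,208)]]:
    print(cam,np.round(R@(ray(cam,uv,z)[:2]-q[:2])*1e3,1))
print("tip",place(q,[(0,.085+.0,.115),(0,.085,.04)]))
E
```

```text
block [ 0.62068246 -0.20204345  0.89783995] 51.44244001684504
[[0.2, -1.0], [-0.3, -1.4], [0.2, -0.1], [0.2, -1.5], [-0.8, 0.2], [1.0, 1.1], [0.8, 0.4], [-0.0, -1.2], [-0.6, -1.5], [0.4, -1.4], [-0.6, -0.3], [-0.1, 1.7], [-2.7, 1.3], [0.1, -3.1]]
nest [0.49841965 0.24792901 0.29482844] 16.892425013918928
[[0.4, -0.1], [-0.5, -0.3], [0.3, 0.3], [0.3, -0.1], [-0.7, -2.1], [0.3, -0.4]]
side [ -0.8 -17.3]
side [ -0.3 -75.7]
top [35.7 32.4]
top [ 34.8 -87.8]
top [-33.4 -88.9]
top [-33.4  32.1]
tip [[0.47372071 0.32926143 0.115     ]
 [0.47372071 0.32926143 0.04      ]]
```

Emit:
step_arm --series '[{"turn": [0, 0, 0], "xyz": [0.94, -0.57, 0], "grip": 1}, {"turn": [0, 0, 0], "xyz": [0.94, -0.57, 0], "grip": 1}, {"turn": [0, 0, 0], "xyz": [0.94, -0.57, 0], "grip": 1}, {"turn": [0, 0, 0], "xyz": [0.94, -0.57, 0], "grip": 1}, {"turn": [0, 0, 0], "xyz": [0.94, -0.57, 0], "grip": 1}, {"turn": [0, 0, 0], "xyz": [0.94, -0.57, 0], "grip": 1}, {"turn": [0, 0, 0], "xyz": [0.94, -0.57, 0], "grip": 1}, {"turn": [0, 0, -1], "xyz": [0, 0, 0], "grip": 1}]'

```text
time_s: 0.9
ee_pos: [0.4188, -0.3986, 0.2312]
ee_rot: [[0.886, 0.463, 0.001], [0.463, -0.886, 0.001], [0.001, -0.0, -1.0]]
wrist_force: [-0.9, -1.0, 0.2]
width: -0.005
gripper_force: 0.0
```

Emit:
step_arm --series '[{"turn": [0, 0, -1], "xyz": [0, 0, 0], "grip": 1}, {"turn": [0, 0, -1], "xyz": [0, 0, 0], "grip": 1}, {"turn": [0, 0, -1], "xyz": [0, 0, 0], "grip": 1}, {"turn": [0, 0, -1], "xyz": [0, 0, 0], "grip": 1}, {"turn": [0, 0, -1], "xyz": [0, 0, 0], "grip": 1}, {"turn": [0, 0, -1], "xyz": [0, 0, 0], "grip": 1}, {"turn": [0, 0, -1], "xyz": [0, 0, 0], "grip": 1}, {"turn": [0, 0, -1], "xyz": [0, 0, 0], "grip": 1}]'

```text
time_s: 1.7
ee_pos: [0.4163, -0.4019, 0.2309]
ee_rot: [[-0.116, 0.993, -0.0], [0.993, 0.116, 0.0], [0.0, -0.0, -1.0]]
wrist_force: [-0.5, -0.1, -0.1]
width: 0.002
gripper_force: 0.0
```

```bash
cat > go.py <<'E'
# python3 go.py x y z yaw_deg : what remains, in tool axes & units; yaw = direction of tool x
import sys; from h import *
from scipy.spatial.transform import Rotation as Ro
x,y,z,w=map(float,sys.argv[1:5]);s=telemetry.observe();R=np.array(s["ee_rot"]);p=np.array(s["ee_pos"])
a=np.radians(w);G=np.array([[np.cos(a),np.sin(a),0],[np.sin(a),-np.cos(a),0],[0,0,-1]]).T
G=np.array([[np.cos(a),np.sin(a),0],[np.sin(a),-np.cos(a),0],[0,0,-1]])
print("pos",np.round(p,4),"yaw",np.degrees(np.arctan2(R[1,0],R[0,0])).round(2),"w",round(s["width"],3),"f",np.round(s["wrist_force"],1),"gf",s["gripper_force"],"t",s["time_s"])
print("turn units",np.round(Ro.from_matrix(R.T@G).as_rotvec()/.15,2),"xyz units now",np.round(R.T@(np.array([x,y,z])-p)/.04,2),"after turn",np.round(G.T@(np.array([x,y,z])-p)/.04,2))
print("q",np.round(s["joint_positions"],1))
E
python3 go.py .4606 .372 .2 106.9
```

```text
pos [ 0.4163 -0.4019  0.2309] yaw 96.66 w 0.002 f [-0.5 -0.1 -0.1] gf 0.0 t 1.7
turn units [-0.   -0.   -1.19] xyz units now [19.09  3.34  0.78] after turn [18.19  6.68  0.77]
q [-46.5  -5.4  94.7   0.   90.7 -53.2]
```

Emit:
step_arm --series '[{"turn": [0, 0, -1], "xyz": [0, 0, 0], "grip": 1}, {"turn": [0, 0, -0.19], "xyz": [0, 0, 0], "grip": 1}, {"xyz": [0.95, 0.35, 0], "turn": [0, 0, 0], "grip": 1}, {"xyz": [0.95, 0.35, 0], "turn": [0, 0, 0], "grip": 1}, {"xyz": [0.95, 0.35, 0], "turn": [0, 0, 0], "grip": 1}, {"xyz": [0.95, 0.35, 0], "turn": [0, 0, 0], "grip": 1}, {"xyz": [0.95, 0.35, 0], "turn": [0, 0, 0], "grip": 1}, {"xyz": [0.95, 0.35, 0], "turn": [0, 0, 0], "grip": 1}]'

```text
time_s: 2.5
ee_pos: [0.4317, -0.158, 0.2312]
ee_rot: [[-0.281, 0.96, 0.0], [0.96, 0.281, -0.0], [-0.0, 0.0, -1.0]]
wrist_force: [0.7, 0.9, 0.3]
width: 0.001
gripper_force: 0.0
```

Emit:
step_arm --series '[{"xyz": [0.95, 0.35, 0], "turn": [0, 0, 0], "grip": 1}, {"xyz": [0.95, 0.35, 0], "turn": [0, 0, 0], "grip": 1}, {"xyz": [0.95, 0.35, 0], "turn": [0, 0, 0], "grip": 1}, {"xyz": [0.95, 0.35, 0], "turn": [0, 0, 0], "grip": 1}, {"xyz": [0.95, 0.35, 0], "turn": [0, 0, 0], "grip": 1}, {"xyz": [0.95, 0.35, 0], "turn": [0, 0, 0], "grip": 1}, {"xyz": [0.95, 0.35, 0], "turn": [0, 0, 0], "grip": 1}, {"xyz": [0.95, 0.35, 0], "turn": [0, 0, 0], "grip": 1}]'

```text
time_s: 3.3
ee_pos: [0.4525, 0.1655, 0.2313]
ee_rot: [[-0.281, 0.96, 0.0], [0.96, 0.281, 0.0], [-0.0, 0.0, -1.0]]
wrist_force: [1.4, -1.0, -0.1]
width: 0.001
gripper_force: 0.0
```

```bash
python3 go.py .4606 .372 .085 106.9
```

```text
pos [0.4525 0.1655 0.2313] yaw 106.32 w 0.001 f [ 1.4 -1.  -0.1] gf 0.0 t 3.3
turn units [ 0.    0.   -0.07] xyz units now [4.9  1.64 3.66] after turn [4.88 1.69 3.66]
q [ 17.1 -18.  105.5  -0.   92.5   0.7]
```

Emit:
step_arm --series '[{"xyz": [0.94, 0.3, 0], "turn": [0, 0, 0], "grip": 1}, {"xyz": [0.94, 0.3, 0], "turn": [0, 0, 0], "grip": 1}, {"xyz": [0.94, 0.3, 0], "turn": [0, 0, 0], "grip": 1}, {"xyz": [0.94, 0.3, 0], "turn": [0, 0, 0], "grip": 1}, {"xyz": [0.94, 0.3, 0], "turn": [0, 0, 0], "grip": 1}, {"xyz": [0, 0, 0], "turn": [0, 0, 0], "grip": 1}, {"xyz": [0, 0, 0], "turn": [0, 0, 0], "grip": 1}]'

```text
time_s: 4.0
ee_pos: [0.4566, 0.3615, 0.2307]
ee_rot: [[-0.283, 0.959, -0.001], [0.959, 0.283, -0.001], [-0.001, -0.001, -1.0]]
wrist_force: [0.2, -0.2, 0.2]
width: 0.002
gripper_force: 0.0
```

```bash
python3 go.py .4606 .372 .085 106.9; python3 - <<'E'
from h import *
im=eyes.read_camera("side");t=eyes.read_camera("top")
cv2.imwrite("pics/m2.png",np.hstack([cv2.resize(im[110:260,200:340],(400,428)),cv2.resize(t[180:330,100:240],(400,428))]))
E
```

```text
pos [0.4566 0.3615 0.2307] yaw 106.45 w 0.002 f [ 0.2 -0.2  0.2] gf 0.0 t 4.0
turn units [-0.01  0.   -0.05] xyz units now [0.22 0.17 3.64] after turn [0.22 0.17 3.64]
q [35.9 -4.9 94.3 -0.  90.6 19.4]
```

View pics/m2.png

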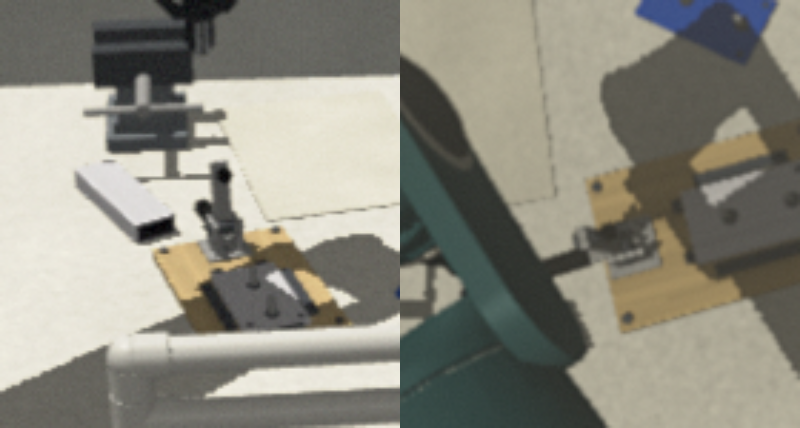

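The gripper hangs above and behind the upright clamp arm: fingertips at (205,50) in the left half, arm at (220,195). It is clear to descend behind the arm.

Emit:
step_arm --series '[{"xyz": [0.25, 0.17, 0], "turn": [0, 0, -0.05], "grip": 1}, {"xyz": [0, 0, 0.9], "turn": [0, 0, 0], "grip": 1}, {"xyz": [0, 0, 0.9], "turn": [0, 0, 0], "grip": 1}, {"xyz": [0, 0, 0.9], "turn": [0, 0, 0], "grip": 1}, {"xyz": [0, 0, 0.9], "turn": [0, 0, 0], "grip": 1}, {"xyz": [0, 0, 0], "turn": [0, 0, 0], "grip": 1}, {"xyz": [0, 0, 0], "turn": [0, 0, 0], "grip": 1}]'

```text
time_s: 4.8
ee_pos: [0.4609, 0.3726, 0.0883]
ee_rot: [[-0.291, 0.957, -0.0], [0.957, 0.291, -0.0], [-0.0, -0.0, -1.0]]
wrist_force: [0.7, -0.2, 0.5]
width: -0.002
gripper_force: 0.0
```

```bash
python3 go.py .4855 .291 .085 106.9
```

```text
pos [0.4609 0.3726 0.0883] yaw 106.92 w -0.002 f [ 0.7 -0.2  0.5] gf 0.0 t 4.8
turn units [-0.  0.  0.] xyz units now [-2.13 -0.01  0.08] after turn [-2.13 -0.01  0.08]
q [ 36.5   0.8 102.3   0.   77.   19.6]
```

Emit:
step_arm --series '[{"xyz": [-0.27, 0, 0.08], "turn": [0, 0, 0], "grip": 1}, {"xyz": [-0.27, 0, 0], "turn": [0, 0, 0], "grip": 1}, {"xyz": [-0.27, 0, 0], "turn": [0, 0, 0], "grip": 1}, {"xyz": [-0.27, 0, 0], "turn": [0, 0, 0], "grip": 1}]'

```text
time_s: 5.2
ee_pos: [0.474, 0.3322, 0.0869]
ee_rot: [[-0.292, 0.956, 0.003], [0.956, 0.292, 0.005], [0.004, 0.004, -1.0]]
wrist_force: [-1.6, 14.0, -4.2]
width: -0.0
gripper_force: 5.8
```

Emit:
step_arm --series '[{"xyz": [-0.27, 0, 0], "turn": [0, 0, 0], "grip": 1}, {"xyz": [-0.27, 0, 0], "turn": [0, 0, 0], "grip": 1}]'

```text
time_s: 5.4
ee_pos: [0.4801, 0.3106, 0.0859]
ee_rot: [[-0.292, 0.957, 0.002], [0.957, 0.292, 0.003], [0.002, 0.002, -1.0]]
wrist_force: [-1.4, 5.8, 0.4]
width: -0.003
gripper_force: 2.1
```

Emit:
step_arm --series '[{"xyz": [-0.27, 0, 0], "turn": [0, 0, 0], "grip": 1}, {"xyz": [-0.27, 0, 0], "turn": [0, 0, 0], "grip": 1}, {"xyz": [0, 0, 0], "turn": [0, 0, 0], "grip": 1}]'

```text
time_s: 5.7
ee_pos: [0.4865, 0.2886, 0.0849]
ee_rot: [[-0.29, 0.957, 0.001], [0.957, 0.29, 0.0], [-0.0, 0.001, -1.0]]
wrist_force: [0.6, -0.2, -0.1]
width: -0.002
gripper_force: 0.0
```

Emit:
step_arm --series '[{"xyz": [0, 0, 0], "turn": [0, 0, 0], "grip": 1}, {"xyz": [0, 0, -0.9], "turn": [0, 0, 0], "grip": 1}, {"xyz": [0, 0, -0.9], "turn": [0, 0, 0], "grip": 1}, {"xyz": [0, 0, -0.9], "turn": [0, 0, 0], "grip": 1}, {"xyz": [0, 0, -0.9], "turn": [0, 0, 0], "grip": 1}, {"xyz": [0, 0, -0.5], "turn": [0, 0, 0], "grip": -1}, {"xyz": [0, 0, 0], "turn": [0, 0, 1], "grip": -1}, {"xyz": [0, 0, 0], "turn": [0, 0, 1], "grip": -1}]'

```text
time_s: 6.5
ee_pos: [0.4859, 0.2904, 0.249]
ee_rot: [[0.009, 1.0, 0.001], [1.0, -0.009, 0.001], [0.001, 0.001, -1.0]]
wrist_force: [0.3, 0.2, -0.0]
width: 0.505
gripper_force: 0.0
```

Emit:
step_arm --series '[{"xyz": [0, 0, 0], "turn": [0, 0, 1], "grip": -1}, {"xyz": [0, 0, 0], "turn": [0, 0, 1], "grip": -1}, {"xyz": [0, 0, 0], "turn": [0, 0, 1], "grip": -1}, {"xyz": [0, 0, 0], "turn": [0, 0, 1], "grip": -1}, {"xyz": [0, 0, 0], "turn": [0, 0, 0.46], "grip": -1}, {"xyz": [0, 0, 0], "turn": [0, 0, 0], "grip": -1}]'

```text
time_s: 7.1
ee_pos: [0.4857, 0.2903, 0.2482]
ee_rot: [[0.624, 0.782, -0.0], [0.782, -0.624, -0.0], [-0.0, -0.0, -1.0]]
wrist_force: [0.7, 0.3, -0.4]
width: 1.0
gripper_force: 0.0
```

```bash
python3 go.py .6207 -.202 .25 51.4
```

```text
pos [0.4857 0.2903 0.2482] yaw 51.4 w 1.0 f [ 0.7  0.3 -0.4] gf 0.0 t 7.1
turn units [-0.  0.  0.] xyz units now [-7.51 10.32 -0.05] after turn [-7.51 10.32 -0.05]
q [28.3 -7.2 94.9 -0.  92.4 66.9]
```

14 rows of (-0.53, 0.73).

Emit:
step_arm --series '[{"xyz": [-0.53, 0.73, 0], "turn": [0, 0, 0], "grip": -1}, {"xyz": [-0.53, 0.73, 0], "turn": [0, 0, 0], "grip": -1}, {"xyz": [-0.53, 0.73, 0], "turn": [0, 0, 0], "grip": -1}, {"xyz": [-0.53, 0.73, 0], "turn": [0, 0, 0], "grip": -1}, {"xyz": [-0.53, 0.73, 0], "turn": [0, 0, 0], "grip": -1}, {"xyz": [-0.53, 0.73, 0], "turn": [0, 0, 0], "grip": -1}, {"xyz": [-0.53, 0.73, 0], "turn": [0, 0, 0], "grip": -1}]'

```text
time_s: 7.8
ee_pos: [0.5533, 0.0452, 0.2483]
ee_rot: [[0.621, 0.784, 0.0], [0.784, -0.621, -0.0], [0.0, 0.0, -1.0]]
wrist_force: [0.2, -0.4, 0.4]
width: 1.0
gripper_force: 0.0
```

Emit:
step_arm --series '[{"xyz": [-0.53, 0.73, 0], "turn": [0, 0, 0], "grip": -1}, {"xyz": [-0.53, 0.73, 0], "turn": [0, 0, 0], "grip": -1}, {"xyz": [-0.53, 0.73, 0], "turn": [0, 0, 0], "grip": -1}, {"xyz": [-0.53, 0.73, 0], "turn": [0, 0, 0], "grip": -1}, {"xyz": [-0.53, 0.73, 0], "turn": [0, 0, 0], "grip": -1}, {"xyz": [-0.53, 0.73, 0], "turn": [0, 0, 0], "grip": -1}, {"xyz": [-0.53, 0.73, 0], "turn": [0, 0, 0], "grip": -1}, {"xyz": [0, 0, 0], "turn": [0, 0, 0], "grip": -1}]'

```text
time_s: 8.6
ee_pos: [0.6209, -0.2002, 0.2472]
ee_rot: [[0.623, 0.782, -0.001], [0.782, -0.623, -0.0], [-0.001, -0.001, -1.0]]
wrist_force: [0.1, 0.4, -0.3]
width: 0.999
gripper_force: 0.0
```

```bash
python3 go.py .6207 -.202 .023 51.4; python3 - <<'E'
from h import *
S=np.mean([eyes.read_camera("side").astype(float) for _ in range(3)],0).astype(np.uint8);t=np.mean([eyes.read_camera("top").astype(float) for _ in range(3)],0).astype(np.uint8)
cv2.imwrite("pics/s3.png",S);cv2.imwrite("pics/t3.png",t)
c=lambda im,x,y,w,h:cv2.resize(im[y:y+h,x:x+w],(400,300),interpolation=cv2.INTER_CUBIC)
cv2.imwrite("pics/m3.png",np.vstack([np.hstack([c(t,180,220,80,60),c(S,260,180,80,60)]),np.hstack([c(t,355,195,80,60),c(S,300,250,106,80)])]))
E
```

```text
pos [ 0.6209 -0.2002  0.2472] yaw 51.44 w 0.999 f [ 0.1  0.4 -0.3] gf 0.0 t 8.6
turn units [-0.    0.01  0.01] xyz units now [-0.03  0.03  5.61] after turn [-0.04  0.03  5.61]
q [-20.1   3.7  84.3  -0.   92.1  18.5]
```

View pics/m3.png

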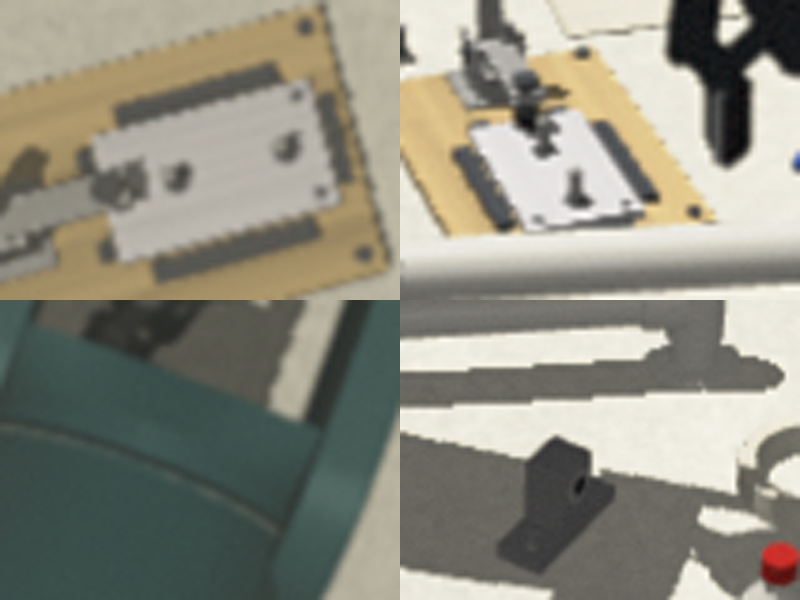

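The clamp is shut on the plate: pad at (120,185) in the top-left crop, upright handle in the side crop. The block is undisturbed. Next I refine the stud tips with a model overlay.

```bash
cat > stud.py <<'E'
from h import *
import sys
T,S="top","side"
C=lambda a,b:(a*.035,b*.06,.02)
q,e=fit([(T,(198,247.4),C(1,1)),(T,(241,236),C(1,-1)),(T,(248,260.6),C(-1,-1)),(T,(204,272.4),C(-1,1))],[.51,.22,.29])
print("plate",q,np.degrees(q[2]),e.tolist())
off=float(sys.argv[1]);tiles=[];dx=float(sys.argv[2])
for cam,f in((T,"pics/t3.png"),(S,"pics/s3.png")):
    im=cv2.imread(f)
    for y in(off+.03,off-.03):
        a=np.linspace(0,2*np.pi,40)
        ring=lambda z:proj(cam,place(q,np.c_[.004*np.cos(a)+dx,.004*np.sin(a)+y,0*a+z]))
        k=16;u=proj(cam,place(q,[(0,y,.031)]))[0];x0,y0=int(u[0])-12,int(u[1])-9
        t=cv2.resize(im[y0:y0+18,x0:x0+24],None,fx=k,fy=k,interpolation=cv2.INTER_NEAREST)
        for z,col in((.042,(0,0,255)),(.02,(0,200,0))):
            pts=((ring(z)-[x0,y0]+.5)*k).astype(np.int32);cv2.polylines(t,[pts],True,col,1)
        tiles.append(t)
    m=tiles
cv2.imwrite(sys.argv[3],np.vstack([np.hstack(tiles[:2]),np.hstack(tiles[2:])]))
print("studs",place(q,[(dx,off+.03,.042),(dx,off-.03,.042)]))
E
python3 stud.py -.018 0 pics/st.png
```

```text
plate [0.50711588 0.22106054 0.29197926] 16.729179152782596 [[-0.1, 0.0], [0.6, -0.5], [-0.2, 0.1], [-0.2, 0.3]]
studs [[0.5036617  0.23255265 0.042     ]
 [0.5209326  0.17509209 0.042     ]]
```

View pics/st.png

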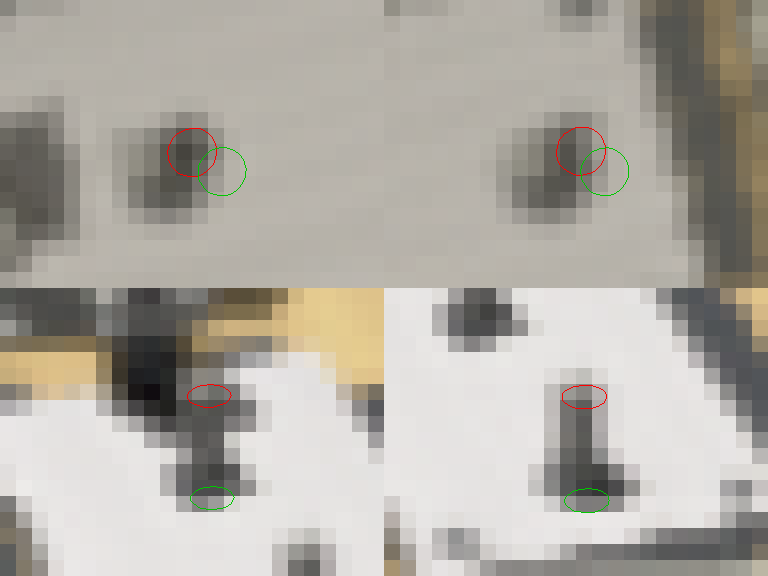

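```bash
python3 - <<'E'
from h import *
q=[0.50711588,0.22106054,0.29197926]
m=[(a*.035,b*.06,.02) for a,b in((-1,1),(1,1),(1,-1),(-1,-1))]
for n,o in(("side",(260,180)),("top",(180,220))):
    print(n,((proj(n,place(q,m))-o)*5+([400,0] if n=="side" else 0)).round(0).tolist())
P_=P["top"];print("topcam",-P_["R"].T@P_["t"]);print("sidecam",-P["side"]["R"].T@P["side"]["t"])
# intensity along dark centroids in top for each stud
t=cv2.imread("pics/t3.png",0)
for x,y in((215,255),(237,249)):
    print(x-5,y-5);print(t[y-5:y+6,x-6:x+8])
E
```

```text
side [[464.0, 125.0], [574.0, 104.0], [640.0, 203.0], [524.0, 226.0]]
top [[119.0, 264.0], [89.0, 137.0], [308.0, 78.0], [339.0, 203.0]]
topcam [ 0.32574483 -0.06505422  1.31771718]
sidecam [ 0.49479027 -1.32904277  0.97092621]
210 250
[[177 177 177 177 177 178 178 179 179 179 178 179 179 179]
 [173 179 178 179 179 180 177 173 175 179 180 181 180 179]
 [172 181 177 176 176 172 157 136 147 171 180 179 178 178]
 [168 181 174 159 154 137 110  88 105 147 175 179 178 179]
 [147 176 172 155 142 123  86  67  86 135 175 182 180 180]
 [134 173 175 157 141 123  86  73 101 146 178 182 180 179]
 [133 175 180 159 122  99  80  81 115 157 178 179 177 177]
 [134 177 183 165 128  99  88  97 134 168 179 179 180 180]
 [133 174 181 175 158 140 130 142 165 180 182 181 181 181]
 [138 172 179 179 177 172 170 174 180 181 181 181 179 179]
 [168 178 181 181 182 182 182 181 182 180 179 177 178 177]]
232 244
[[179 178 177 176 176 176 177 177 178 177 179 177 153 103]
 [176 175 176 176 177 179 176 171 171 176 181 177 155 115]
 [175 177 176 178 176 171 154 134 137 158 177 180 167 134]
 [178 179 178 172 157 140 114  94 122 160 178 180 177 150]
 [179 180 176 163 146 129  98  81 113 155 178 182 180 153]
 [179 178 172 154 141 130  96  79 103 147 177 181 178 159]
 [179 180 175 152 120 103  84  83 116 156 178 180 181 175]
 [180 180 179 161 125  99  89 100 138 171 181 181 183 184]
 [181 180 180 172 156 139 132 144 167 181 182 181 181 181]
 [178 178 179 179 178 173 170 174 181 182 181 179 180 177]
 [180 179 181 182 182 181 180 181 180 179 178 178 179 180]]
```

```bash
sed -i 's/((.042,(0,0,255)),(.02,(0,200,0)))/((.042,(0,0,255)),(.02,(0,200,0)),(.0201,(255,0,0)))/; s/ring=lambda z:proj(cam,place(q,np.c_\[.004\*np.cos(a)+dx,.004\*np.sin(a)+y/ring=lambda z:proj(cam,place(q,np.c_[(.007 if z==.0201 else .004)*np.cos(a)+dx,(.007 if z==.0201 else .004)*np.sin(a)+y/' stud.py; python3 stud.py -.013 -.0005 pics/st2.png
```

```text
plate [0.50711588 0.22106054 0.29197926] 16.729179152782596 [[-0.1, 0.0], [0.6, -0.5], [-0.2, 0.1], [-0.2, 0.3]]
studs [[0.50174362 0.23719711 0.042     ]
 [0.51901452 0.17973654 0.042     ]]
```

View pics/st2.png

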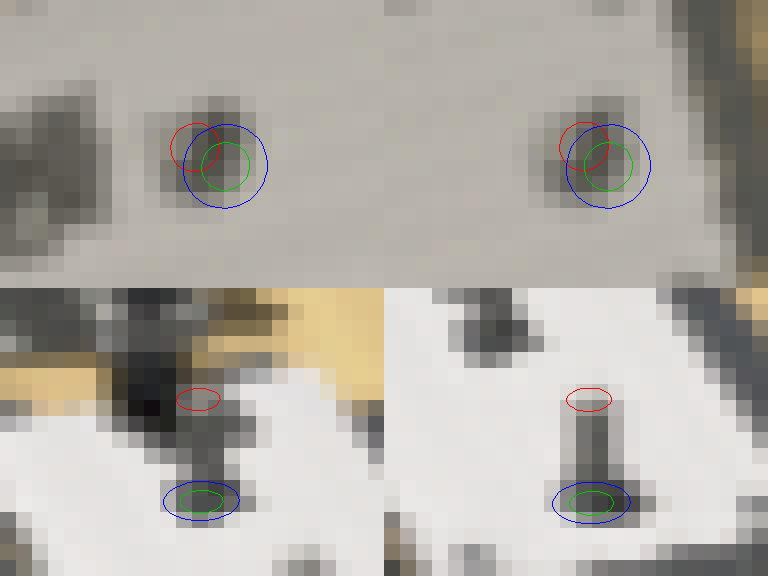

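The overlay agrees with both cameras to about a pixel: stud midpoint ≈ (0.5104, 0.2100), line yaw 106.7°. Now I descend on the block.

Emit:
step_arm --series '[{"xyz": [-0.04, 0.04, 0.9], "turn": [0, 0, 0], "grip": -1}, {"xyz": [0, 0, 0.9], "turn": [0, 0, 0], "grip": -1}, {"xyz": [0, 0, 0.9], "turn": [0, 0, 0], "grip": -1}, {"xyz": [0, 0, 0.9], "turn": [0, 0, 0], "grip": -1}, {"xyz": [0, 0, 0.9], "turn": [0, 0, 0], "grip": -1}, {"xyz": [0, 0, 0.6], "turn": [0, 0, 0], "grip": -1}, {"xyz": [0, 0, 0.5], "turn": [0, 0, 0], "grip": -1}, {"xyz": [0, 0, 0], "turn": [0, 0, 0], "grip": -1}]'

```text
time_s: 9.7
ee_pos: [0.6193, -0.1979, 0.0214]
ee_rot: [[0.622, 0.783, -0.004], [0.783, -0.622, 0.001], [-0.001, -0.004, -1.0]]
wrist_force: [-0.6, -0.5, 0.3]
width: 1.003
gripper_force: 0.0
```

```bash
python3 go.py .6207 -.202 .023 51.4
```

```text
pos [ 0.6193 -0.1979  0.0214] yaw 51.52 w 1.003 f [-0.6 -0.5  0.3] gf 0.0 t 9.7
turn units [-0.03  0.01  0.01] xyz units now [-0.06  0.09 -0.04] after turn [-0.06  0.09 -0.04]
q [-20.   11.3  97.5   0.   71.4  18.5]
```

Emit:
step_arm --series '[{"xyz": [-0.06, 0.09, 0], "turn": [0, 0, 0], "grip": -1}, {"xyz": [0, 0, 0], "turn": [0, 0, 0], "grip": -1}, {"xyz": [0, 0, 0], "turn": [0, 0, 0], "grip": -1}]'

```text
time_s: 10.0
ee_pos: [0.6227, -0.2036, 0.0257]
ee_rot: [[0.623, 0.782, 0.002], [0.782, -0.623, -0.001], [0.001, 0.002, -1.0]]
wrist_force: [-0.3, 0.4, 0.6]
width: 0.993
gripper_force: 0.0
```

```bash
python3 go.py .6207 -.202 .023 51.4
```

```text
pos [ 0.6227 -0.2036  0.0257] yaw 51.44 w 0.993 f [-0.3  0.4  0.6] gf 0.0 t 10.0
turn units [ 0.01 -0.    0.  ] xyz units now [ 0.   -0.06  0.07] after turn [ 0.   -0.06  0.07]
q [-20.3  11.4  97.   -0.   71.5  18.2]
```

Emit:
step_arm --series '[{"xyz": [0, -0.03, 0.05], "turn": [0, 0, 0], "grip": -0.3}, {"xyz": [0, 0, 0], "turn": [0, 0, 0], "grip": 0}, {"xyz": [0, 0, 0], "turn": [0, 0, 0], "grip": 0.2}, {"xyz": [0, 0, 0], "turn": [0, 0, 0], "grip": 1}, {"xyz": [0, 0, 0], "turn": [0, 0, 0], "grip": 1}, {"xyz": [0, 0, 0], "turn": [0, 0, 0], "grip": 1}, {"xyz": [0, 0, 0], "turn": [0, 0, 0], "grip": 1}, {"xyz": [0, 0, 0], "turn": [0, 0, 0], "grip": 1}]'

```text
time_s: 10.8
ee_pos: [0.6212, -0.2026, 0.0223]
ee_rot: [[0.623, 0.782, 0.0], [0.782, -0.623, -0.0], [0.0, 0.0, -1.0]]
wrist_force: [-1.0, 0.9, 4.1]
width: 0.349
gripper_force: 59.5
```

```bash
python3 go.py .6207 -.202 .023 51.4
```

```text
pos [ 0.6212 -0.2026  0.0223] yaw 51.44 w 0.349 f [-1.   0.9  4.1] gf 59.49820160865784 t 10.8
turn units [ 0. -0.  0.] xyz units now [ 0.   -0.02 -0.02] after turn [ 0.   -0.02 -0.02]
q [-20.3  11.5  97.2  -0.   71.3  18.3]
```

Emit:
step_arm --series '[{"xyz": [0, 0, -0.3], "turn": [0, 0, 0], "grip": 1}, {"xyz": [0, 0, -0.6], "turn": [0, 0, 0], "grip": 1}, {"xyz": [0, 0, -0.9], "turn": [0, 0, 0], "grip": 1}, {"xyz": [0, 0, -0.9], "turn": [0, 0, 0], "grip": 1}, {"xyz": [0, 0, -0.9], "turn": [0, 0, 0], "grip": 1}, {"xyz": [0, 0, -0.9], "turn": [0, 0, 0], "grip": 1}, {"xyz": [0, 0, -0.9], "turn": [0, 0, 0], "grip": 1}, {"xyz": [0, 0, -0.3], "turn": [0, 0, 0], "grip": 1}]'

```text
time_s: 11.6
ee_pos: [0.6216, -0.2027, 0.2551]
ee_rot: [[0.623, 0.782, 0.005], [0.782, -0.623, -0.002], [0.002, 0.005, -1.0]]
wrist_force: [-0.1, 0.2, -0.6]
width: 0.34
gripper_force: 59.3
```

Emit:
step_arm --series '[{"xyz": [0, 0, 0], "turn": [0, 0, -0.8], "grip": 1}, {"xyz": [0, 0, 0], "turn": [0, 0, -0.8], "grip": 1}, {"xyz": [0, 0, 0], "turn": [0, 0, -0.8], "grip": 1}, {"xyz": [0, 0, 0], "turn": [0, 0, -0.8], "grip": 1}, {"xyz": [0, 0, 0], "turn": [0, 0, -0.8], "grip": 1}, {"xyz": [0, 0, 0], "turn": [0, 0, -0.8], "grip": 1}, {"xyz": [0, 0, 0], "turn": [0, 0, -0.8], "grip": 1}, {"xyz": [0, 0, 0], "turn": [0, 0, -0.8], "grip": 1}]'

```text
time_s: 12.4
ee_pos: [0.6208, -0.2024, 0.2493]
ee_rot: [[-0.288, 0.958, -0.001], [0.958, 0.288, 0.0], [0.001, -0.001, -1.0]]
wrist_force: [0.5, 0.6, -0.4]
width: 0.341
gripper_force: 59.2
```

```bash
python3 go.py .5104 .21 .25 106.7
```

```text
pos [ 0.6208 -0.2024  0.2493] yaw 106.73 w 0.341 f [ 0.5  0.6 -0.4] gf 59.19798016548157 t 12.4
turn units [-0.01 -0.01  0.  ] xyz units now [ 1.067e+01  3.300e-01 -1.000e-02] after turn [10.67  0.32 -0.02]
q [-20.3   3.7  84.1   0.   92.3 -37. ]
```

Emit:
step_arm --series '[{"xyz": [0.4, 0.02, 0], "turn": [0, 0, 0], "grip": 1}, {"xyz": [0.76, 0.02, 0], "turn": [0, 0, 0], "grip": 1}, {"xyz": [0.76, 0.02, 0], "turn": [0, 0, 0], "grip": 1}, {"xyz": [0.76, 0.02, 0], "turn": [0, 0, 0], "grip": 1}, {"xyz": [0.76, 0.02, 0], "turn": [0, 0, 0], "grip": 1}, {"xyz": [0.76, 0.02, 0], "turn": [0, 0, 0], "grip": 1}, {"xyz": [0.76, 0.02, 0], "turn": [0, 0, 0], "grip": 1}, {"xyz": [0.76, 0.02, 0], "turn": [0, 0, 0], "grip": 1}]'

```text
time_s: 13.2
ee_pos: [0.5614, 0.0204, 0.2497]
ee_rot: [[-0.28, 0.96, -0.001], [0.96, 0.28, 0.0], [0.0, -0.001, -1.0]]
wrist_force: [0.7, -0.1, -0.9]
width: 0.344
gripper_force: 59.3
```

Emit:
step_arm --series '[{"xyz": [0.76, 0.02, 0], "turn": [0, 0, 0], "grip": 1}, {"xyz": [0.76, 0.02, 0], "turn": [0, 0, 0], "grip": 1}, {"xyz": [0.76, 0.02, 0], "turn": [0, 0, 0], "grip": 1}, {"xyz": [0.76, 0.02, 0], "turn": [0, 0, 0], "grip": 1}, {"xyz": [0.76, 0.02, 0], "turn": [0, 0, 0], "grip": 1}, {"xyz": [0.76, 0.02, 0], "turn": [0, 0, 0], "grip": 1}, {"xyz": [0.39, 0, 0], "turn": [0, 0, 0], "grip": 1}, {"xyz": [0, 0, 0], "turn": [0, 0, 0], "grip": 1}]'

```text
time_s: 14.0
ee_pos: [0.51, 0.2116, 0.2498]
ee_rot: [[-0.284, 0.959, -0.001], [0.959, 0.284, 0.0], [0.0, -0.001, -1.0]]
wrist_force: [0.1, -0.4, -2.4]
width: 0.342
gripper_force: 59.3
```

```bash
python3 go.py .5104 .21 .13 106.7
```

```text
pos [0.51   0.2116 0.2498] yaw 106.49 w 0.342 f [ 0.1 -0.4 -2.4] gf 59.27568733692169 t 14.0
turn units [-0.   -0.   -0.02] xyz units now [-0.04 -0.    2.99] after turn [-0.04 -0.    2.99]
q [19.9 -9.  96.3  0.  92.7  3.4]
```

Emit:
step_arm --series '[{"xyz": [-0.04, 0, 0.6], "turn": [0, 0, -0.02], "grip": 1}, {"xyz": [0, 0, 0.8], "turn": [0, 0, 0], "grip": 1}, {"xyz": [0, 0, 0.8], "turn": [0, 0, 0], "grip": 1}, {"xyz": [0, 0, 0.8], "turn": [0, 0, 0], "grip": 1}, {"xyz": [0, 0, 0.5], "turn": [0, 0, 0], "grip": 1}, {"xyz": [0, 0, 0.2], "turn": [0, 0, 0], "grip": 1}, {"xyz": [0, 0, 0], "turn": [0, 0, 0], "grip": 1}, {"xyz": [0, 0, 0], "turn": [0, 0, 0], "grip": 1}]'

```text
time_s: 14.8
ee_pos: [0.512, 0.2083, 0.1034]
ee_rot: [[-0.285, 0.958, 0.001], [0.958, 0.285, 0.0], [-0.0, 0.001, -1.0]]
wrist_force: [0.3, 0.5, -0.2]
width: 0.344
gripper_force: 59.4
```

```bash
cat > look.py <<'E'
import sys; from h import *
s=telemetry.observe();p=s["ee_pos"];R=np.array(s["ee_rot"]);a=np.arctan2(R[1,0],R[0,0]);print(p,np.degrees(a))
q=[p[0],p[1],a];zu=p[2]-.0225   # expected block pose; drawn outline of base, and measured stud tips
im=np.mean([eyes.read_camera("side").astype(float) for _ in range(3)],0).astype(np.uint8);cv2.imwrite("pics/raw%s.png"%sys.argv[1],im)
x0,y0,k=250,150,10
t=cv2.resize(im[y0:y0+75,x0:x0+80],None,fx=k,fy=k,interpolation=cv2.INTER_CUBIC)
o=t.copy()
d=lambda m,c:cv2.polylines(o,[((proj("side",m)-[x0,y0]+.5)*k).astype(np.int32)],True,c,1)
for z in(0,.012):d(place(q,[(x*.045,y*.016,z+zu) for x,y in((1,1),(1,-1),(-1,-1),(-1,1))]),(0,0,255))
d(place(q,[(x*.017,y*.015,.06+zu) for x,y in((1,1),(1,-1),(-1,-1),(-1,1))]),(255,0,255))
g=np.linspace(0,6.28,30)
for sx in(.03,-.03):
    d(place(q,np.c_[sx+.0075*np.cos(g),.0075*np.sin(g),0*g+zu+.012]),(0,255,255))
for x,y in((.5018,.2387),(.5190,.1813)):d(np.c_[x+.004*np.cos(g),y+.004*np.sin(g),0*g+.042],(0,255,0))
cv2.imwrite("pics/l%s.png"%sys.argv[1],np.hstack([cv2.resize(t[100:,150:700],(400,473)),cv2.resize(o[100:,150:700],(400,473))]))
E
python3 look.py 1; python3 go.py .5104 .21 .0745 106.7
```

```text
[0.51199981 0.2082554  0.10336176] 106.57714903569787
pos [0.512  0.2085 0.1034] yaw 106.6 w 0.342 f [-0.3  0.9 -1.4] gf 59.39361870288849 t 14.95
turn units [ 0.01 -0.   -0.01] xyz units now [ 0.05 -0.03  0.72] after turn [ 0.05 -0.03  0.72]
q [ 19.5  -5.  106.4  -0.   78.5   2.9]
```

View pics/l1.png

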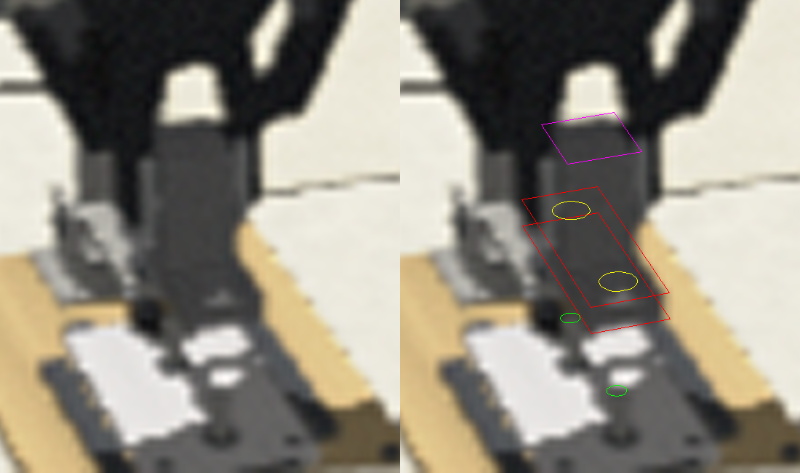

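```bash
python3 - <<'E'
from h import *
im=cv2.imread("pics/raw1.png",0)
np.set_printoptions(linewidth=250)
q=[.512,.2083,np.radians(106.58)];zu=.0809
print("front bottom corners",proj("side",place(q,[(-.045,.016,zu),(-.045,-.016,zu),(.045,-.016,zu)])).round(1).tolist(),"front top",proj("side",place(q,[(-.045,.016,zu+.012),(-.045,-.016,zu+.012)])).round(1).tolist(),"hole",proj("side",place(q,[(-.03,0,zu+.012)])).round(1).tolist())
print("hump top",proj("side",place(q,[(x*.017,y*.015,.06+zu) for x,y in((1,1),(1,-1),(-1,-1),(-1,1))])).round(1).tolist(), "hump front foot",proj("side",place(q,[(-.017,y*.015,.012+zu) for y in(1,-1)])).round(1).tolist())
print("cols",list(range(283,305)))
for y in range(172,212):print(y,im[y,283:305])
E
```

```text
front bottom corners [[290.8, 205.4], [301.6, 203.4], [291.8, 188.7]] front top [[290.7, 201.7], [301.6, 199.7]] hole [[294.5, 198.2]]
hump top [[284.0, 176.6], [294.0, 174.9], [297.8, 180.3], [287.6, 182.1]] hump front foot [[288.0, 196.9], [298.1, 195.1]]
cols [283, 284, 285, 286, 287, 288, 289, 290, 291, 292, 293, 294, 295, 296, 297, 298, 299, 300, 301, 302, 303, 304]
172 [ 24  25  16  24  86 210 233 231 232 232 235 178  85  30  20  21  19  23  19  24  19  25]
173 [ 21  19  22  28  97 210 231 231 231 231 233 183  91  27  19  18  27  20  23  23  21  21]
174 [ 21  24  15  55 158 225 233 232 232 233 235 213 124  38  21  24  23  23  27  23  19  20]
175 [ 26  21  25  72 160 222 231 233 232 231 234 233 153  61  27  25  25  21  20  24  50  70]
176 [ 22  23  25  74 147 183 172 155 131 107 116 137 103  49  23  24  22  19  48  91 140 182]
177 [ 24  22  25  50  70  81  73  71  66  57  60  57  39  21  19  21  16  42 133 214 234 234]
178 [ 23  22  26  48  56  57  56  57  58  61  59  59  44  23  26  33  22  72 206 234 233 233]
179 [ 25  20  23  46  59  60  63  60  59  60  63  62  59  42  55  65
[... 2333 characters left out ...]
2 109 118 110  85  74  85 128 181 196 199]
205 [115  69  40  31  60  80  81  75  81 139 166 179 206 222 209 137  90  85  94 133 182 197]
206 [205 164 105  70  74  77  86 122 147 212 230 229 228 229 226 183 115  82  84  97 151 192]
207 [230 229 172 141 108  84  94 200 229 231 231 230 228 228 228 213 140  84  84  87 117 177]
208 [227 229 229 221 159  97  87 168 226 231 224 219 218 217 193 139  95  89  87  85  92 134]
209 [227 229 229 173 107  81  69  87 194 218 152 114 112 114 109  97  99 120  99  87  85  92]
210 [226 228 228 178 103  77  70  63  98 113 100 123 136 138 135 110  96  99  87  81  85  84]
211 [226 227 228 226 166 133 146 120  98  93 110 206 232 234 219 146 101  96  90  79  82  85]
```

```bash
python3 - <<'E'
from h import *
np.set_printoptions(linewidth=250)
im=cv2.imread("pics/s3.png",0)
print("x",list(range(283,304)))
for y in range(201,226):print(y,im[y,283:304])
q=[0.50711588,0.22106054,0.29197926]
for o in(-.013,):
  for s in(.03,-.03):print("pred tip/base dx=0",proj("side",place(q,[(0,o+s,.042),(0,o+s,.03),(0,o+s,.02)])).round(2).tolist())
t=cv2.imread("pics/raw1.png",0)
def edge(row,a,b,thr):  # subpixel crossing
    v=row[a:b].astype(float);i=np.where((v[:-1]<thr)&(v[1:]>=thr))[0][0];return a+i+(thr-v[i])/(v[i+1]-v[i])
print("block right edge",[round(edge(t[y],298,304,130),2) for y in range(201,204)])
E
python3 go.py .5134 .2107 .0745 106.7
```

```text
x [283, 284, 285, 286, 287, 288, 289, 290, 291, 292, 293, 294, 295, 296, 297, 298, 299, 300, 301, 302, 303]
201 [ 68  49  45  50  74 135 139 133 129 124 164 195 205 204 203 203 202 197 199 198 200]
202 [ 57  42  37  34  63  94 100 122 159 176 207 223 225 211 203 205 204 203 197 199 197]
203 [ 53  31  32  40  94 134 133 193 227 229 226 225 224 219 202 197 196 192 193 198 199]
204 [ 76  23  13  32 104 131 109 121 197 227 229 226 223 224 182 144 112 104 135 182 198]
205 [117  69  41  32  74  86  81  90 121 208 227 227 225 224 206 139  88  80  89 133 182]
206 [204 167 104  71  87  82  83 121 146 210 229 227 226 226 225 183 114  84  82  95 152]
207 [230 229 173 142 114  85  94 201 229 230 227 227 226 225 225 225 160  97  83  84 114]
208 [228 230 229 221 158  96  88 169 225 230 228 227 227 226 226 228 209 139  89  83  92]
209 [226 229 228 174 107  81  65  87 190 227 227 228 228 226 226 226 226 184 117  87  85]
210 [226 228 229 179 104  76  76 104 145 216 227 227 227 227 226 226 227 225 162  95  82]
211 [226 226 230 227 168 129 155 215 227 229 229 227 227 228 228 226 226 228 211 137  91]
21
[... 1006 characters left out ...]
85 147 175 220 226 229 228 230 226 222 230 229 213 169 128 116 114 108]
224 [115 164 218 193 156 160 202 217 223 224 210 169 127 116 116 108  97  86  87  85  84]
225 [148 153 217 227 224 198 158 136 134 138 131 127 131 137 137 137 138 141 140 142 140]
pred tip/base dx=0 [[288.06, 203.44], [288.17, 206.92], [288.26, 209.81]]
pred tip/base dx=0 [[294.48, 213.45], [294.57, 216.99], [294.64, 219.93]]
block right edge [np.float64(300.78), np.float64(300.75), np.float64(300.76)]
pos [0.512  0.2085 0.1034] yaw 106.6 w 0.342 f [-0.3  0.9 -1.4] gf 59.39361870288849 t 14.95
turn units [ 0.01 -0.   -0.01] xyz units now [0.04 0.05 0.72] after turn [0.04 0.05 0.72]
q [ 19.5  -5.  106.4  -0.   78.5   2.9]
```

The held block appears about 0.85 px left of where the TCP pose predicts in the side view (right edge at 300.8, predicted 301.6), while the studs are where I modelled them. Correcting for that bias puts the target TCP at about (0.5136, 0.2102).

Emit:
step_arm --series '[{"xyz": [0.03, 0.05, 0.2], "turn": [0, 0, -0.01], "grip": 1}, {"xyz": [0, 0, 0.2], "turn": [0, 0, 0], "grip": 1}, {"xyz": [0, 0, 0.2], "turn": [0, 0, 0], "grip": 1}, {"xyz": [0, 0, 0], "turn": [0, 0, 0], "grip": 1}, {"xyz": [0, 0, 0], "turn": [0, 0, 0], "grip": 1}, {"xyz": [0, 0, 0], "turn": [0, 0, 0], "grip": 1}]'

```text
time_s: 15.55
ee_pos: [0.5131, 0.2102, 0.0784]
ee_rot: [[-0.287, 0.958, 0.0], [0.958, 0.287, 0.0], [-0.0, 0.0, -1.0]]
wrist_force: [-1.1, 0.3, -0.1]
width: 0.344
gripper_force: 59.4
```

```bash
python3 go.py .5136 .2102 .0745 106.7
```

```text
pos [0.5131 0.2102 0.0784] yaw 106.7 w 0.344 f [-1.1  0.3 -0.1] gf 59.392738938331604 t 15.55
turn units [0. 0. 0.] xyz units now [-0.    0.01  0.1 ] after turn [-0.    0.01  0.1 ]
q [ 19.6  -3.6 107.5  -0.   76.1   2.9]
```

Emit:
step_arm --series '[{"xyz": [0, 0.01, 0.09], "turn": [0, 0, 0], "grip": 1}, {"xyz": [0, 0, 0], "turn": [0, 0, 0], "grip": 1}, {"xyz": [0, 0, 0], "turn": [0, 0, 0], "grip": 1}, {"xyz": [0, 0, 0], "turn": [0, 0, 0], "grip": 1}, {"xyz": [0, 0, 0], "turn": [0, 0, 0], "grip": 1}]'

```text
time_s: 16.05
ee_pos: [0.5134, 0.2103, 0.0746]
ee_rot: [[-0.287, 0.958, 0.0], [0.958, 0.287, 0.0], [0.0, 0.0, -1.0]]
wrist_force: [0.1, -0.0, -2.8]
width: 0.344
gripper_force: 59.4
```

```bash
sed -i 's/(.5018,.2387),(.5190,.1813)/(.5026,.2369),(.5198,.1795)/' look.py; python3 look.py 2; python3 - <<'E'
from h import *
np.set_printoptions(linewidth=250)
s=telemetry.observe();p=s["ee_pos"];R=np.array(s["ee_rot"]);a=np.arctan2(R[1,0],R[0,0]);print(p,np.abs(s["dq"]).max())
q=[p[0],p[1],a];zu=p[2]-.0225
print("pred base front bottom",proj("side",place(q,[(-.045,.016,zu),(-.045,-.016,zu)])).round(1).tolist(),"front top",proj("side",place(q,[(-.045,.016,zu+.012),(-.045,-.016,zu+.012)])).round(1).tolist(),"hump foot",proj("side",place(q,[(-.017,y*.015,.012+zu) for y in(1,-1)])).round(1).tolist())
t=cv2.imread("pics/raw2.png",0)
print(list(range(284,306)))
for y in range(196,224):print(y,t[y,284:306])
E
```

```text
[0.51342106 0.21027683 0.07459997] 106.70247823790301
[0.51340036 0.21027687 0.07456137] 0.09028290574151628
pred base front bottom [[291.6, 213.7], [302.3, 211.7]] front top [[291.5, 210.1], [302.2, 208.1]] hump foot [[288.8, 205.3], [298.7, 203.4]]
[284, 285, 286, 287, 288, 289, 290, 291, 292, 293, 294, 295, 296, 297, 298, 299, 300, 301, 302, 303, 304, 305]
196 [ 28  71  87  75  69  64  65  62  65  64  62  64  66  68  75  80 102 179 203 215 225 229]
197 [ 27  71  84  68  64  66  65  65  62  65  63  64  64  64  82 114 179 200 202 199 201 218]
198 [ 29  66  81  62  63  65  65  64  66  65  66  66  62  66  97 133 184 198 200 200 197 206]
199 [ 47  66  81  63  63  64  65  64  66  62  66  64  62  75 153 188 199 199 199 200 199 213]
200 [ 80  84  85  63  61  62  66  64  64  67  65  64  61  83 177 200 196 197 198 200 200 200]
201 [ 83  96  79  55  59  64  65  65  64  62  65  64  62  81 180 203 200 196 197 199 200 199]
202 [ 74  74  63  59  62  65  65  64  64  66  63  64  63  82 177 206 202 200 198 199 200 201]
203 [ 46  74  66  62  63  64  63  65  65  62  64  63  62  70 126 182 193 193 197
[... 1193 characters left out ...]
0  89  97  99  98 100 100  97 100  95  72]
217 [231 230 223 220 217 160 107  99  99  86  77  80  86  96 100 100  99 100  98 100 101  89]
218 [223 219 155 117 113 103  98 100  97  75  75  77  74  91  98 100  98  98  99  99 100  98]
219 [114 116 102  97  94  98  99  98  86  60  68  74  59  67  92 100  98 100  99  96  92  92]
220 [ 97  98  97  99  97  98 100  99  83  58  51  55  47  68  95  99  98  96 100  97  70  61]
221 [ 98 100 100 100  98  96 100 100  98  89  75  68  75  91 100 102  97  96  97 100  90  86]
222 [ 98 100  97  93  95  97  98 100 100  99  98  99  99 101 100 101 101  98 100  98  96  95]
223 [ 96  97  79  62  77  93  99  97  99  99 102 102  99  99  98  99  98  94  85  70  59  52]
```

View pics/l2.png

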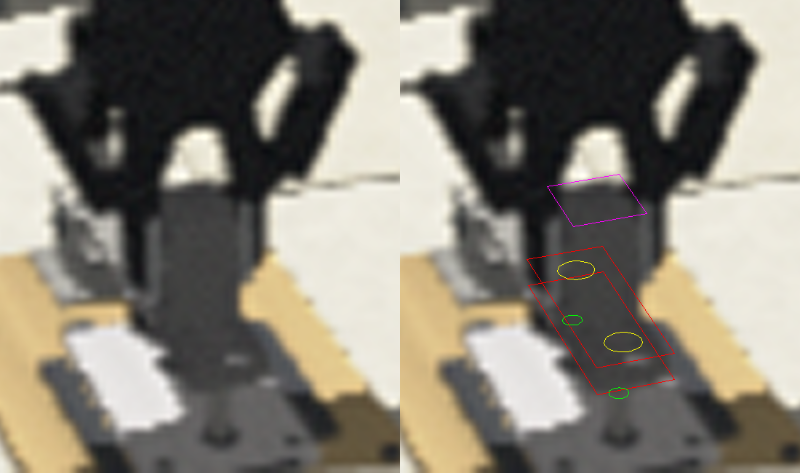

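The block is level about 10 mm above the studs. Stud b comes out under it at x≈294.6, in line with the hole axis. Along the stud line, the side-view edges put the block about 2.5 mm too far towards the clamp, so I make a small correction.

Emit:
step_arm --series '[{"xyz": [-0.06, 0, 0], "turn": [0, 0, 0], "grip": 1}, {"xyz": [0, 0, 0], "turn": [0, 0, 0], "grip": 1}, {"xyz": [0, 0, 0], "turn": [0, 0, 0], "grip": 1}, {"xyz": [0, 0, 0], "turn": [0, 0, 0], "grip": 1}, {"xyz": [0, 0, 0], "turn": [0, 0, 0], "grip": 1}, {"xyz": [0, 0, 0], "turn": [0, 0, 0], "grip": 1}]'

```text
time_s: 16.8
ee_pos: [0.5141, 0.208, 0.0745]
ee_rot: [[-0.287, 0.958, -0.0], [0.958, 0.287, 0.0], [0.0, -0.0, -1.0]]
wrist_force: [-0.7, 0.6, -1.1]
width: 0.341
gripper_force: 59.4
```

```bash
python3 go.py .5141 .208 .0745 106.7; python3 - <<'E'
from h import *
# robust relative check: bottom-edge rows of block front face and clamp/top view state
s=telemetry.observe();p=s["ee_pos"];R=np.array(s["ee_rot"]);q=[p[0],p[1],np.arctan2(R[1,0],R[0,0])];zu=p[2]-.0225
t=np.mean([eyes.read_camera("side").astype(float) for _ in range(6)],0)
a,b=proj("side",place(q,[(-.045,.016,zu),(-.045,-.016,zu)]))
for x in(290,291,292,297,298,299):
    v=t[208:219,x];hi=v[-3:].mean();lo=v[1:3].mean();th=(hi+lo)/2;i=np.where((v[2:-1]<th)&(v[3:]>=th))[0][0]+2
    print(x,"obs",round(208+i+(th-v[i])/(v[i+1]-v[i]),2),"pred",round(a[1]+(b[1]-a[1])*(x+.8-a[0])/(b[0]-a[0]),2))
E
```

```text
pos [0.5141 0.208  0.0745] yaw 106.7 w 0.341 f [-0.7  0.6 -1.1] gf 59.392980337142944 t 16.8
turn units [-0. -0.  0.] xyz units now [-0.  0.  0.] after turn [-0.  0.  0.]
q [ 19.4  -3.4 107.7   0.   75.7   2.7]Traceback (most recent call last):
  File "<stdin>", line 8, in <module>
TypeError: type numpy.ndarray doesn't define __round__ method
```

```bash
python3 - <<'E'
from h import *
s=telemetry.observe();p=s["ee_pos"];R=np.array(s["ee_rot"]);q=[p[0],p[1],np.arctan2(R[1,0],R[0,0])];zu=p[2]-.0225
t=np.mean([eyes.read_camera("side").astype(float).mean(2) for _ in range(6)],0)
a,b=proj("side",place(q,[(-.045,.016,zu),(-.045,-.016,zu)]))
for x in(290,291,292,297,298,299,300):
    v=t[208:219,x];hi=v[-3:].mean();lo=v[2:4].mean();th=(hi+lo)/2;k=[i for i in range(2,10) if v[i]<th<=v[i+1]]
    print(x,"obs",[round(208+i+(th-v[i])/(v[i+1]-v[i]),2) for i in k],"pred",round(a[1]+(b[1]-a[1])*(x+.8-a[0])/(b[0]-a[0]),2))
for y in range(207,213):print(y,t[y,288:306].round())
print(b)
E
```

```text
290 obs [np.float64(213.79)] pred 214.35
291 obs [np.float64(213.51)] pred 214.16
292 obs [np.float64(214.04)] pred 213.97
297 obs [np.float64(213.4)] pred 213.02
298 obs [np.float64(212.92)] pred 212.83
299 obs [np.float64(212.83)] pred 212.63
300 obs [np.float64(212.59)] pred 212.44
207 [ 63.  61.  62.  62.  62.  65.  66.  66.  66.  63.  61.  62.  62.  80.
  88. 111. 168. 188.]
208 [ 79.  60.  62.  63.  61.  62.  63.  65.  66.  77.  70.  62.  63.  71.
  83.  92. 129. 172.]
209 [ 57.  56.  61.  60.  60.  61.  63.  63.  77. 117.  90.  65.  63.  65.
  79.  86.  93. 130.]
210 [53. 56. 61. 60. 64. 63. 63. 67. 88. 82. 68. 66. 65. 66. 77. 86. 87. 99.]
211 [100.  74.  62.  58.  65.  65.  65.  65.  68.  66.  65.  65.  64.  66.
  78.  87.  88.  91.]
212 [156. 101.  74.  63.  64.  67.  64.  64.  65.  67.  68.  68.  71.  75.
  92.  89.  87.  88.]
[302.52946328 212.11233731]
```

```bash
python3 -c "
from workcell import ticket
print(ticket.sign_off())"
```

```text
the job is handed in; nothing more can be done
None
```

The job is handed in: the clamp is snapped shut on the stud plate, and the arm is holding the taller grey block still and level, its underside about 10 mm above the stud tips. By the side camera its holes are in line with the studs to about 1–2 mm; the sign-off gave no verdict.

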